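Show the customer which key blank matches

ROBOT

A 6-joint arm with a two-finger parallel gripper is mounted at the origin on the work surface. World frame = base frame: x ahead of the robot, y to its left, z up, the work surface at z = 0. Lengths are in m, angles in degrees, forces in N, time in s.
With the tool pointing down it reaches from about 0.4 to 0.825 m from the base axis. Payload 7 kg.
Tool frame: the origin (TCP) lies between the finger pads, 19 mm behind the fingertips; this is the grasp point; z points along the fingers, y is the line along which they close (so a half turn about z gives the same grasp; the last joint's range is limited). The gripper opens to 88 mm and grips with 3 to 60 N. Pads are 19 mm wide; open, the fingers measure 130 mm over their backs; the gripper's body (78 mm by 193 mm) begins 47 mm behind the grasp point.
Start: joints at [83.314, 20.546, 0.682, 0, -70.136, -16.507], TCP at [0.266, 0.62, 0.245] pointing down, gripper open.
Joint ranges: [-176.03, 176.03], [-82.01, 121.73], [-58.28, 71.71], [-173.87, 95.51], [-174.79, -0.11], [-173.66, 173.66]. Speed limits (degrees/s): [136.94, 136.94, 172.46, 180, 180, 180].

INTERFACE

Orientations are given as [roll, pitch, yaw] about the fixed x, y, z axes, in that order (R = Rz(yaw) Ry(pitch) Rx(roll)).
In Python, from plant import ctrl gives the robot as it stands. The module is installed in compiled form; this text tells all that it offers.
- The arm moves only by the shell command python3 -m creep 'ROWS'. ROWS is JSON, a list of rows, each an object with "grip": the closure, from 0 (fully open) to 1 (shut); "delta_pos": the shift along the tool's x, y, z scaled (see below), a list of three; "rotation": the turn, a rotation vector about the tool's x, y, z scaled (see below), a list of three. A call has 1 to 5 rows; each row is the pose to reach, as a shift and turn from the pose commanded when the call began, along the tool's axes at that moment; what a row does not reach only later rows make up. The controller multiplies each number of a shift by 10 cm and each number of a turn by pi/2 rad. A row lasts 1/10 s, in which the tool goes at most 50 mm and 8.59 degrees, less where a joint would pass 70% of its speed; a pose out of reach is approached as far as the arm can. A call with a number of a shift or a turn outside -1 to 1 is refused whole. A call with a gripper value outside its range is refused whole. The fingers move at their own pace and stop on an object; the grip force is fixed at half the most. Time passes only in rows, so rows that repeat a pose let the fingers close. It gives the time, the measured TCP pose, the force, the opening and the grip force at its end, in the units of the state.
- ctrl.get_obs(): the state, without advancing time (a new reading comes with each control period).
- ctrl.snapshot(name): name is "side" or "top" or "wrist"; returns a dict with "color" (384x512x3 uint8, red, green, blue), "intrinsics" (3x3 intrinsics, pixels), "R" (3x3) and "t" (3): a world point X has camera coordinates R X + t. Camera axes: x right, y down, z forward; pixel columns grow to the right and rows downward; lengths in m; the calibration is good to about 2 mm. A picture is of the moment at which its call begins. There is no depth.
- ctrl.close_job(): hands the job in; it is judged then, once.
The state is a dict: "clock": time; "joint_pos": joint angles; "qvel": joint speeds; "tau": joint torques, N m; "tool_pos": TCP position; "orientation": TCP orientation; "force": force on the tool from outside, world axes, zero at the start; "moment": the same for the moment, N m; "opening": finger opening in m; "gripper_force": force on a finger pad.
Only numpy, scipy, OpenCV 4.12 (cv2) and the standard library are available. Lean on these libraries where they do the work, as an engineer would, in place of code of your own. Each camera call takes 0.05 s, during which the arm holds its last target. There are 200 camera calls.

TASK

Show the customer which blank fits their key: point straight down at the head of the cut key on the cork mat, fingertips over the middle of the head and no more than 5 cm above it, and stay there for two seconds. Then point in the same way for two seconds at the blank on the white display whose head has the same shape, and finish still pointing at it. Do not touch, move or pick up any key or anything else lying on the bench.

Things in the scene. Friction and masses are not known exactly. Their poses are not given: they have to be found in the camera images.
- key_round: Used (cut) key with a round disc head, 42 mm across; blade tip 70 mm from the origin. Black head 10 mm thick, steel blade 3 mm thick. Loose, lies flat. Origin: centre of the head's underside; x along the blade away from the head, z up. One of the three cut keys (it varies) is the customer's, on the cork mat; two lie on the pickup board.
- key_long: Used (cut) key with a long narrow rectangular head, 58 mm along the blade and 26 mm across; blade tip 78 mm from the origin. Black head 10 mm thick, steel blade 3 mm thick. Loose, lies flat. Origin: centre of the head's underside; x along the blade away from the head, z up. One of the three cut keys (it varies) is the customer's, on the cork mat; two lie on the pickup board.
- key_wide: Used (cut) key with a wide crossbar head that makes the key a T, 22 mm along the blade and 62 mm across; blade tip 60 mm from the origin. Black head 10 mm thick, steel blade 3 mm thick. Loose, lies flat. Origin: centre of the head's underside; x along the blade away from the head, z up. One of the three cut keys (it varies) is the customer's, on the cork mat; two lie on the pickup board.
- blank_round: Uncut key blank with a round disc head, 42 mm across; blade tip 70 mm from the origin. Black head 10 mm thick, steel blade 3 mm thick. Loose, lies flat. Origin: centre of the head's underside; x along the blade away from the head, z up. It lies in one of the three bays of the display (which one varies), head towards the robot.
- blank_long: Uncut key blank with a long narrow rectangular head, 58 mm along the blade and 26 mm across; blade tip 78 mm from the origin. Black head 10 mm thick, steel blade 3 mm thick. Loose, lies flat. Origin: centre of the head's underside; x along the blade away from the head, z up. It lies in one of the three bays of the display (which one varies), head towards the robot.
- blank_wide: Uncut key blank with a wide crossbar head that makes the key a T, 22 mm along the blade and 62 mm across; blade tip 60 mm from the origin. Black head 10 mm thick, steel blade 3 mm thick. Loose, lies flat. Origin: centre of the head's underside; x along the blade away from the head, z up. It lies in one of the three bays of the display (which one varies), head towards the robot.
- counter_mat: Flat square cork mat, 200 x 200 mm, 6 mm thick, fixed to the bench, to the robot's right of the display. The customer's key lies on it, its head within 30 mm of the mat's centre. Origin: centre of the underside.
- display: Flat white display board, 150 x 290 mm, 12 mm thick, fixed, with four thin aluminium ribs 6 mm high along its x that part three bays 90 mm apart along its y. Origin: centre of the underside.
- pickup_board: Flat pale wooden board, 320 x 180 mm, 6 mm thick, fixed, far to the robot's right, with two other cut keys waiting to be collected. Origin: centre of the underside.
- padlock: Brass padlock lying flat, body 45 x 50 mm, 22 mm high, steel shackle to its +x; loose. Origin: centre of the body's underside. A bystander.
- lock_cylinder: Steel door-lock cylinder lying down, 65 mm long, 17 mm high; loose. Origin: middle of its length, underside. A bystander.
- brush: Hand brush lying on the bench, under 40 mm high; loose. Origin: on its underside. A bystander.
Mind the look-alikes: they are no part of the job. Leave any orange or pink look-alike of the blank_long alone.

How it is judged:
By the outcome, as a careful person would: the job done as asked, in the order asked, and still so for the second after the job is handed in, with the robot touching nothing.
It also fails if it takes over 45 s, if anything falls off the work surface, if the arm or the gripper's body presses on something with over 40 N, if the wrist force passes 120 N, or if a joint passes its speed limit or range.

## Working session

There is one attempt and no reset: what is moved stays moved. The work goes in short steps, Python scripts to look and compute and a shell command to move; the robot and the scene stay as the last step left them, time stands still between calls to the robot, and variables do not carry over. Pictures are saved under pics/ and viewed, at most 10 in all, crops included, and the job is handed in when it is done.

```bash
mkdir -p pics; python3 - <<'E'
from plant import ctrl
import cv2,numpy as np,pickle
o=ctrl.get_obs();print(o['clock'],o['tool_pos'],o['orientation'],o['opening'])
for n in("top","side"):
    s=ctrl.snapshot(n);pickle.dump(s,open(n+'.pkl','wb'));cv2.imwrite(f'pics/{n}1.png',s['color'][...,::-1])
    print(n,-s['R'].T@s['t'],s['R'].round(2).tolist())
E
```

```text
0.0 [0.2656707  0.62002866 0.24440289] [ 1.79905228e+02 -7.27615521e-03 -2.32001024e+01] 0.08768445893194822
top [ 0.32639715 -0.0392093   1.35758738] [[0.0, -1.0, -0.01], [-0.99, 0.0, -0.17], [0.17, 0.01, -0.99]]
side [ 0.52415862 -1.10287791  0.77360488] [[1.0, -0.04, 0.02], [-0.01, -0.57, -0.82], [0.04, 0.82, -0.57]]
```

View pics/top1.png

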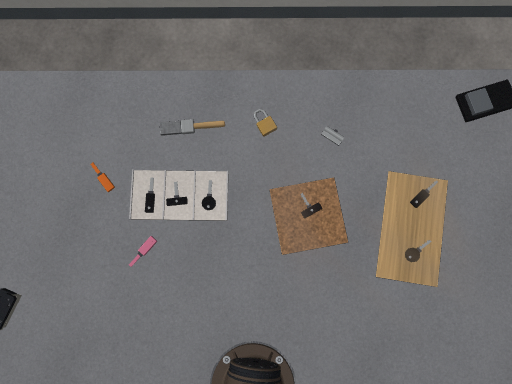

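View pics/side1.png

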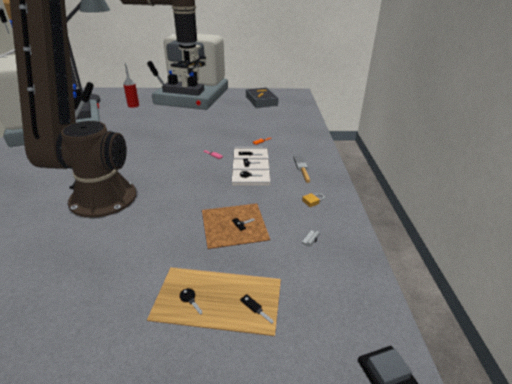

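The top view shows the display at about (180,195). Its blanks from the left are long (150,200), wide (177,201) and round (208,203). The T-shaped customer key is on the cork at about (312,210), and long and round keys are on the wooden board. The side view agrees: customer head at about (239,224), middle blank at about (246,162). I'll triangulate both wide heads next.

```bash
cat > h.py <<'E'
import numpy as np,cv2,pickle
def P(s): return s['intrinsics']@np.c_[s['R'],s['t']]
def on(s,uv,z):
    d=s['R'].T@np.linalg.inv(s['intrinsics'])@[*uv,1]; c=-s['R'].T@s['t']
    return c+d*(z-c[2])/d[2]
def blobs(s,box,thr=60):
    u0,v0,u1,v1=box; m=(s['color'][v0:v1,u0:u1].max(2)<thr).astype(np.uint8)
    n,l,st,c=cv2.connectedComponentsWithStats(m,connectivity=8)
    i=1+np.argmax(st[1:,4]); return c[i]+[u0,v0],st[i,4],(l==i)
E
python3 - <<'E'
from h import *
t,s=[pickle.load(open(n+'.pkl','rb')) for n in('top','side')]
for nm,bt,bs in(('key',(298,198,328,220),(230,215,248,233)),('blank',(166,192,192,212),(241,156,252,168))):
    a,na,ma=blobs(t,bt);b,nb,_=blobs(s,bs)
    X=cv2.triangulatePoints(P(t),P(s),a,b)[:,0];X=X[:3]/X[3]
    v,u=np.nonzero(ma);w=np.array([on(t,(x+bt[0],y+bt[1]),.02)[:2] for x,y in zip(u,v)])
    e,V=np.linalg.eigh(np.cov(w.T));print(nm,a,na,b,nb,X.round(4),'top@z',on(t,a,.018).round(4),on(s,b,.018).round(4),'ext',np.ptp(w@V,axis=0).round(3),V[:,1].round(2))
q=P(t)@[.266,.62,.245,1];print(q[:2]/q[2])
big=np.hstack([cv2.resize(i,(400,300),interpolation=2) for i in(t['color'][180:240,290:370],t['color'][160:230,130:223])])
cv2.imwrite('pics/crop1.png',big[...,::-1])
E
```

```text
key [312.31034483 209.31896552] 116 [238.65714286 224.        ] 70 [ 0.4991 -0.1767  0.0141] top@z [ 0.499  -0.1763  0.018 ] [ 0.4987 -0.1817  0.018 ] ext [0.021 0.054] [-0.49  0.87]
blank [176.48905109 200.75182482] 137 [246.   162.24] 25 [0.5247 0.2276 0.0181] top@z [0.525  0.2277 0.018 ] [0.5241 0.2276 0.018 ] ext [0.022 0.058] [-0.13  0.99]
[ -8.22055464 293.74561472]
```

View pics/crop1.png

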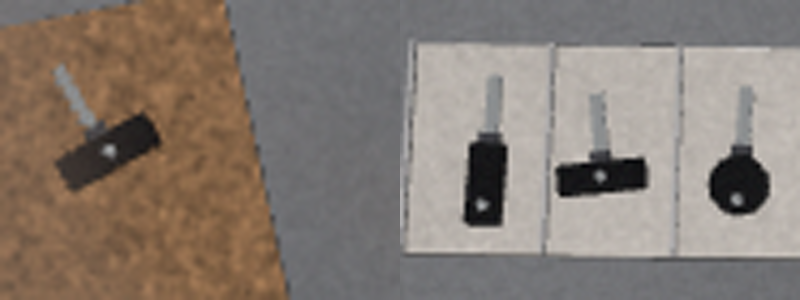

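The crops confirm it: the customer's key is a T with its head at about (0.499,-0.178), and the middle bay holds the matching T blank at about (0.525,0.228). I'll start moving with the gripper closing.

```bash
python3 -m creep '[{"grip":1,"delta_pos":[0.16,0.2,0],"rotation":[0,0,0]},{"grip":1,"delta_pos":[0.33,0.4,0],"rotation":[0,0,0]},{"grip":1,"delta_pos":[0.5,0.6,0],"rotation":[0,0,0]},{"grip":1,"delta_pos":[0.66,0.8,0],"rotation":[0,0,0]},{"grip":1,"delta_pos":[0.83,1,0],"rotation":[0,0,0]}]'
```

```text
clock: 0.6
tool_pos: [0.3028, 0.4946, 0.2449]
orientation: [180.0, 0.0, -23.2]
force: [-0.2, -0.2, -0.0]
opening: 0.0534
gripper_force: 0.0
```

```bash
python3 -m creep '[{"grip":1,"delta_pos":[0.16,0.2,0],"rotation":[0,0,0]},{"grip":1,"delta_pos":[0.33,0.4,0],"rotation":[0,0,0]},{"grip":1,"delta_pos":[0.5,0.6,0],"rotation":[0,0,0]},{"grip":1,"delta_pos":[0.66,0.8,0],"rotation":[0,0,0]},{"grip":1,"delta_pos":[0.83,1,0],"rotation":[0,0,0]}]'
python3 -m creep '[{"grip":1,"delta_pos":[0.16,0.2,0],"rotation":[0,0,0]},{"grip":1,"delta_pos":[0.33,0.4,0],"rotation":[0,0,0]},{"grip":1,"delta_pos":[0.5,0.6,0],"rotation":[0,0,0]},{"grip":1,"delta_pos":[0.66,0.8,0],"rotation":[0,0,0]},{"grip":1,"delta_pos":[0.83,1,0],"rotation":[0,0,0]}]'
python3 -m creep '[{"grip":1,"delta_pos":[0.16,0.2,0],"rotation":[0,0,0]},{"grip":1,"delta_pos":[0.33,0.4,0],"rotation":[0,0,0]},{"grip":1,"delta_pos":[0.5,0.6,0],"rotation":[0,0,0]},{"grip":1,"delta_pos":[0.66,0.8,0],"rotation":[0,0,0]},{"grip":1,"delta_pos":[0.83,1,0],"rotation":[0,0,0]}]'
python3 -m creep '[{"grip":1,"delta_pos":[0.16,0.2,0],"rotation":[0,0,0]},{"grip":1,"delta_pos":[0.33,0.4,0],"rotation":[0,0,0]},{"grip":1,"delta_pos":[0.5,0.6,0],"rotation":[0,0,0]},{"grip":1,"delta_pos":[0.66,0.8,0],"rotation":[0,0,0]},{"grip":1,"delta_pos":[0.83,1,0],"rotation":[0,0,0]}]'
python3 -m creep '[{"grip":1,"delta_pos":[0.16,0.2,0],"rotation":[0,0,0]},{"grip":1,"delta_pos":[0.33,0.4,0],"rotation":[0,0,0]},{"grip":1,"delta_pos":[0.5,0.6,0],"rotation":[0,0,0]},{"grip":1,"delta_pos":[0.66,0.8,0],"rotation":[0,0,0]},{"grip":1,"delta_pos":[0.83,1,0],"rotation":[0,0,0]}]'
cat >> h.py <<'E'
def go(o,tgt):
    from scipy.spatial.transform import Rotation as R
    return R.from_euler('xyz',o['orientation'],degrees=True).inv().apply(np.array(tgt)-o['tool_pos'])*10
E
python3 - <<'E'
from h import *
from plant import ctrl
o=ctrl.get_obs();s=ctrl.snapshot('wrist');print(go(o,[.499,-.178,.065]).round(3))
for z in (.016,): 
    q=P(s)@[.499,-.178,z,1];print(q[:2]/q[2])
cv2.imwrite('pics/w1.png',s['color'][...,::-1]);pickle.dump(s,open('w1.pkl','wb'))
E
```

```text
clock: 1.1
tool_pos: [0.3398, 0.3698, 0.2452]
orientation: [180.0, 0.0, -23.2]
force: [-0.0, 0.5, -0.3]
opening: 0.013
gripper_force: 0.0
clock: 1.6
tool_pos: [0.3766, 0.2451, 0.2453]
orientation: [180.0, 0.0, -23.2]
force: [0.7, 2.1, 0.8]
opening: 0.0008
gripper_force: 0.0
clock: 2.1
tool_pos: [0.4133, 0.1206, 0.2453]
orientation: [-180.0, 0.0, -23.2]
force: [0.1, -0.1, -0.1]
opening: 0.0005
gripper_force: 0.0
clock: 2.6
tool_pos: [0.4502, -0.004, 0.2453]
orientation: [-180.0, 0.0, -23.2]
force: [0.5, -0.0, -1.0]
opening: 0.0001
gripper_force: 0.0
clock: 3.1
tool_pos: [0.487, -0.1286, 0.2452]
orientation: [-180.0, 0.0, -23.2]
force: [1.4, 0.6, -0.1]
opening: 0.0005
gripper_force: 0.0
[0.306 0.407 1.802]
[290.66299161 141.85202572]
```

View pics/w1.png

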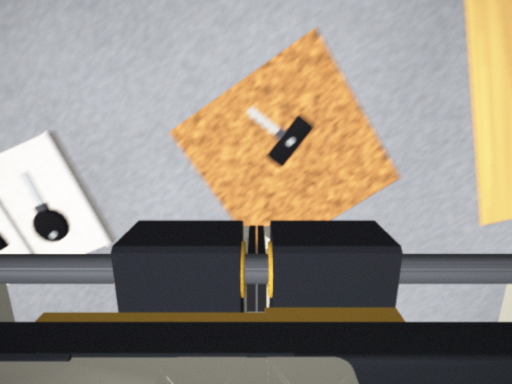

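The wrist view shows the T-key head centred at about (291,141). My estimate projects to (290.7,141.9), so the position is confirmed. Next I descend over it.

```bash
python3 -m creep '[{"grip":1,"delta_pos":[0.1,0.13,0.2],"rotation":[0,0,0]},{"grip":1,"delta_pos":[0.2,0.27,0.4],"rotation":[0,0,0]},{"grip":1,"delta_pos":[0.3,0.41,0.6],"rotation":[0,0,0]},{"grip":1,"delta_pos":[0.3,0.41,0.8],"rotation":[0,0,0]},{"grip":1,"delta_pos":[0.3,0.41,1],"rotation":[0,0,0]}]'
python3 -m creep '[{"grip":1,"delta_pos":[0,0,0.2],"rotation":[0,0,0]},{"grip":1,"delta_pos":[0,0,0.4],"rotation":[0,0,0]},{"grip":1,"delta_pos":[0,0,0.6],"rotation":[0,0,0]},{"grip":1,"delta_pos":[0,0,0.75],"rotation":[0,0,0]},{"grip":1,"delta_pos":[0,0,0.8],"rotation":[0,0,0]}]'
python3 - <<'E'
from h import *
from plant import ctrl
o=ctrl.get_obs();print(go(o,[.499,-.178,.065]).round(3))
s=ctrl.snapshot('side')
cv2.imwrite('pics/s2.png',cv2.resize(s['color'][130:270,150:330],(720,560))[...,::-1])
E
```

```text
clock: 3.65
tool_pos: [0.4982, -0.1775, 0.1443]
orientation: [180.0, 0.0, -23.3]
force: [0.1, -0.1, 0.4]
opening: 0.0002
gripper_force: 0.0
clock: 4.15
tool_pos: [0.4973, -0.1769, 0.0637]
orientation: [179.9, 0.2, -23.2]
force: [-0.4, 0.0, -0.1]
opening: 0.0002
gripper_force: 0.0
[ 0.02   0.004 -0.013]
```

View pics/s2.png

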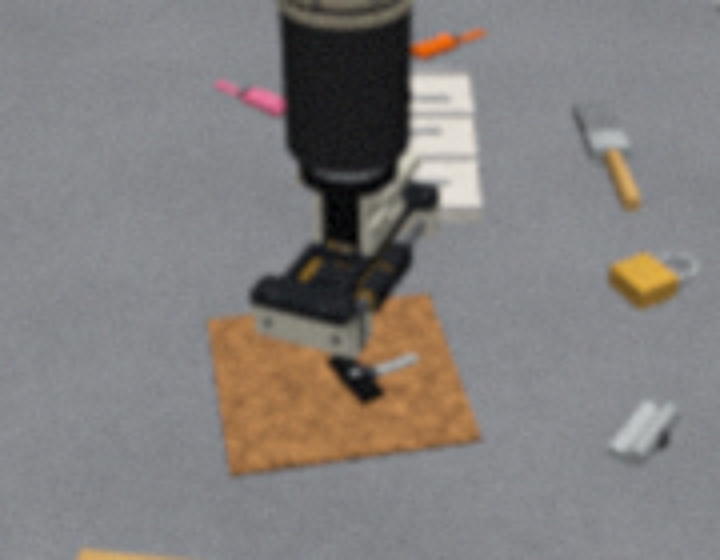

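The side view shows the fingertips right above the T-key's head at about (355,375) in the crop, not touching it. I'll hold here for about 3 s, then rise.

```bash
python3 -m creep '[{"grip":1,"delta_pos":[0.01,0,0],"rotation":[0,0,0]},{"grip":1,"delta_pos":[0.01,0,0],"rotation":[0,0,0]},{"grip":1,"delta_pos":[0.01,0,0],"rotation":[0,0,0]},{"grip":1,"delta_pos":[0.01,0,0],"rotation":[0,0,0]},{"grip":1,"delta_pos":[0.01,0,0],"rotation":[0,0,0]}]'
for i in 1 2 3 4 5; do python3 -m creep '[{"grip":1,"delta_pos":[0,0,0],"rotation":[0,0,0]},{"grip":1,"delta_pos":[0,0,0],"rotation":[0,0,0]},{"grip":1,"delta_pos":[0,0,0],"rotation":[0,0,0]},{"grip":1,"delta_pos":[0,0,0],"rotation":[0,0,0]},{"grip":1,"delta_pos":[0,0,0],"rotation":[0,0,0]}]' | head -2; done
python3 -m creep '[{"grip":1,"delta_pos":[0,0,-0.1],"rotation":[0,0,0]},{"grip":1,"delta_pos":[0,0,-0.3],"rotation":[0,0,0]},{"grip":1,"delta_pos":[0,0,-0.6],"rotation":[0,0,0]},{"grip":1,"delta_pos":[0,0,-0.8],"rotation":[0,0,0]},{"grip":1,"delta_pos":[0,0,-1],"rotation":[0,0,0]}]'
```

```text
clock: 4.7
tool_pos: [0.4999, -0.1771, 0.0658]
orientation: [-180.0, -0.0, -23.2]
force: [0.3, 0.7, 0.8]
opening: 0.0002
gripper_force: 0.0
clock: 5.2
tool_pos: [0.4996, -0.1771, 0.0653]
clock: 5.7
tool_pos: [0.4997, -0.1771, 0.0654]
clock: 6.2
tool_pos: [0.4996, -0.1771, 0.0654]
clock: 6.7
tool_pos: [0.4996, -0.1771, 0.0654]
clock: 7.2
tool_pos: [0.4996, -0.1771, 0.0654]
clock: 7.7
tool_pos: [0.4998, -0.1772, 0.1673]
orientation: [-180.0, -0.1, -23.2]
force: [0.4, -0.4, -1.2]
opening: 0.0002
gripper_force: 0.0
```

```bash
for i in 1 2 3 4; do python3 -m creep '[{"grip":1,"delta_pos":[-0.07,-0.19,0],"rotation":[0,0,0]},{"grip":1,"delta_pos":[-0.14,-0.38,0],"rotation":[0,0,0]},{"grip":1,"delta_pos":[-0.2,-0.57,0],"rotation":[0,0,0]},{"grip":1,"delta_pos":[-0.27,-0.76,0],"rotation":[0,0,0]},{"grip":1,"delta_pos":[-0.33,-0.95,0],"rotation":[0,0,0]}]' | head -2; done
python3 - <<'E'
from h import *
from plant import ctrl
o=ctrl.get_obs();print(o['clock'],o['tool_pos'],go(o,[.525,.228,.071]).round(3))
s=ctrl.snapshot('wrist')
q=P(s)@[.525,.228,.022,1];print(q[:2]/q[2])
cv2.imwrite('pics/w2.png',s['color'][...,::-1])
E
```

```text
clock: 8.2
tool_pos: [0.5067, -0.076, 0.1663]
clock: 8.7
tool_pos: [0.5138, 0.0244, 0.1663]
clock: 9.2
tool_pos: [0.5209, 0.1247, 0.1662]
clock: 9.7
tool_pos: [0.5281, 0.2256, 0.1657]
9.7 [0.52805425 0.22555321 0.16571746] [-0.038 -0.01   0.947]
[253.60494666 190.27243742]
```

View pics/w2.png

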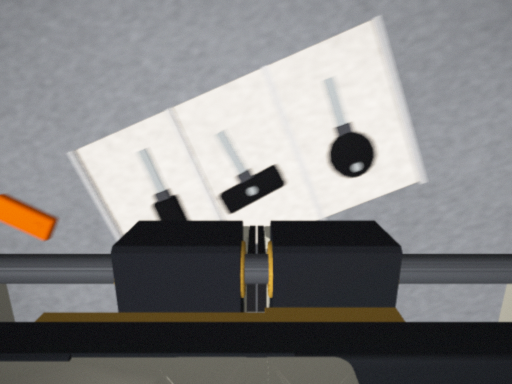

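The wide blank's head is in the middle bay at about (252,189), and my estimate projects to (254,190), so it matches. Next I descend and hold.

```bash
python3 -m creep '[{"grip":1,"delta_pos":[-0.03,-0.01,0.2],"rotation":[0,0,0]},{"grip":1,"delta_pos":[-0.03,-0.01,0.45],"rotation":[0,0,0]},{"grip":1,"delta_pos":[-0.03,-0.01,0.7],"rotation":[0,0,0]},{"grip":1,"delta_pos":[-0.03,-0.01,0.87],"rotation":[0,0,0]},{"grip":1,"delta_pos":[-0.03,-0.01,0.94],"rotation":[0,0,0]}]'
for i in 1 2 3 4 5 6; do python3 -m creep '[{"grip":1,"delta_pos":[0,0,0],"rotation":[0,0,0]},{"grip":1,"delta_pos":[0,0,0],"rotation":[0,0,0]},{"grip":1,"delta_pos":[0,0,0],"rotation":[0,0,0]},{"grip":1,"delta_pos":[0,0,0],"rotation":[0,0,0]},{"grip":1,"delta_pos":[0,0,0],"rotation":[0,0,0]}]' | head -4; done
python3 - <<'E'
from h import *
from plant import ctrl
s=ctrl.snapshot('side')
cv2.imwrite('pics/s3.png',cv2.resize(s['color'][100:260,150:340],(760,600))[...,::-1])
E
```

```text
clock: 10.25
tool_pos: [0.5249, 0.2262, 0.0695]
orientation: [179.9, 0.1, -23.2]
force: [0.3, -1.0, 0.8]
opening: 0.0004
gripper_force: 0.0
clock: 10.75
tool_pos: [0.5259, 0.2265, 0.0721]
orientation: [-179.9, -0.0, -23.2]
force: [0.9, -0.4, 0.3]
clock: 11.25
tool_pos: [0.5256, 0.2262, 0.0713]
orientation: [180.0, 0.0, -23.2]
force: [-0.4, -0.2, -0.8]
clock: 11.75
tool_pos: [0.5256, 0.2262, 0.0714]
orientation: [180.0, 0.0, -23.2]
force: [-0.3, 0.3, -0.2]
clock: 12.25
tool_pos: [0.5256, 0.2263, 0.0714]
orientation: [180.0, -0.0, -23.2]
force: [0.4, 0.8, -0.4]
clock: 12.75
tool_pos: [0.5256, 0.2263, 0.0713]
orientation: [180.0, 0.0, -23.2]
force: [-0.2, 0.2, -0.3]
clock: 13.25
tool_pos: [0.5256, 0.2263, 0.0714]
orientation: [-180.0, 0.0, -23.2]
force: [-0.0, 0.2, -0.1]
```

View pics/s3.png

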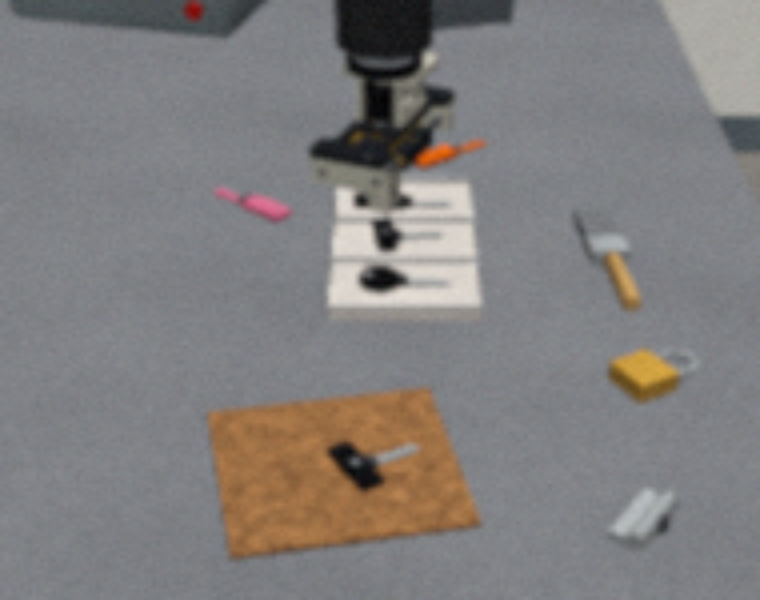

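The fingertips, at about (385,205) in the crop, hover about 30 mm above the middle-bay T blank at (387,235). Nothing has been disturbed, so I'll hand the job in.

```bash
python3 -c "from plant import ctrl; print(ctrl.close_job())"
```

```text
the job is handed in; nothing more can be done
None
```

The job is handed in: I pointed at the customer's T-headed key for about 3 s, then at the matching wide blank in the display's middle bay for 3 s, and finished still pointing at it, with no contact seen in the images or force readings.

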